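# Push the carton of paints along the rollers into its bay

### The job

Someone left a jar standing in the bay at the end of the roller track: lift it out and stand it upright in the wooden tray. Then push the carton along the rollers, steadily and without lifting, tipping or shooting it, straight into the bay until it is fully home against the end stop. Leave the spray can, the roll of tape and the brush cup where they are, and let go of everything.

Things in the scene. Friction and masses are not known exactly. Their poses are not given: they have to be found in the camera images.
- track: Fixed roller track, 445 x 154 mm. Origin on the table under its middle; x runs along it towards the bay, y left of that, z up. Ten bare steel rollers (24 dia., 130 wide, 29.5 apart, axes along y, freely hinged) from x = -223 to +67; tops 50 above the table and 6 above the aluminium side frames, so nothing guides the carton sideways there. Its parts: see bay_stop and bay_mouth.
- bay_stop (a point): Foot of the end stop's inner face, on the bay floor (track x = 215, y = 0, 48.5 above the table); axes as the track's. The plywood bay is open on top: flat floor, 135 mm deep from mouth to stop, side walls 112 apart inside (128 outside); walls and stop (10 thick) rise 45 above the floor.
- bay_mouth (a point): Middle of the bay's mouth at floor level (track x = 80, y = 0, 48.5 above the table). Before it, two flared lips as high as the walls (93.5 above the table) narrow from about 158 mm apart at track x = 42 to 112 at the mouth. The homed carton sticks out 5 mm from the mouth.
- carton: Closed rigid brown carton with a paper tape band, 140 (its x) x 96 (its y) x 80 mm high, about 0.5 kg (varies); too wide to grip. Origin: centre of its underside. Starts on the first rollers, +x end towards the bay, up to 0.16 rad askew and 10 mm off centre. Rolls very easily along the track (under 2 N); sideways, and on the bay floor, it slides with friction (a few N).
- carton_front (a point): Middle of the lower edge of the carton's leading face (carton x = 70, y = 0, z = 0).
- jar: Round white plastic jar with a black lid, 56 dia., 110 high (lid 53 dia. above 86), 0.25 kg. Origin at the centre of its underside. It starts upright on the floor of the bay, its upper 65 above the bay walls.
- tray: Fixed square wooden tray, 150 x 150 outside, walls 5 thick and 22 high, inner floor 5 above the table. Origin at the centre of its underside.
- spray: Bystander: upright spray can, 50 dia., 170 high, to the left of the track's start. Origin under its centre.
- tape: Bystander: roll of paper tape lying flat, 84 dia., 25 high, beyond the track. Origin under its centre.
- cup: Bystander: white cup, 74 dia. at the rim, 90 high, with two brushes in it (180 high in all), to the left of the track's start. Origin under its centre.
Things that resemble listed ones, but are neither listed nor needed, are in the scene too. Leave any purple look-alike of the jar alone. Leave any yellow look-alike of the carton alone.

How it is judged (in metres and radians):
On the way, in this order (a step that is already met when the one before it is completed fails the run):
1. the jar stands upright and released in the tray (x of jar in the frame of tray between -0.05 and 0.05 m and y of jar in the frame of tray between -0.05 and 0.05 m and z of jar in the frame of tray below 0.012 m and angle between jar's own z axis and vertical below 0.1 rad and contact force between the fingers and jar below 0.1 N), for 0.2 s.
2. the carton is home in the bay (x of carton_front in the frame of bay_stop above -0.008 m and y of carton in the frame of track between -0.014 and 0.014 m and angle between the x axis of carton and the x axis of track, either way round below 0.12 rad), for 0.2 s.
At the end, for the whole second after the job is handed in: The jar stands upright (within 0.1 rad) and still on the floor of the tray; the carton lies still and flat on the bay floor between the side walls, within 0.12 rad of straight, its leading face within 8 mm of the end stop (all of step 2 and x of jar in the frame of tray between -0.05 and 0.05 m and y of jar in the frame of tray between -0.05 and 0.05 m and z of jar in the frame of tray below 0.012 m and angle between jar's own z axis and vertical below 0.1 rad and linear speed of each of jar, carton below 0.02 m/s and z of carton in the frame of track below 0.055 m and angle between carton's own z axis and vertical below 0.06 rad); the robot touches nothing.
It fails at once if the carton is lifted more than 20 mm off the rollers (z of carton in the frame of track above 0.07 m).
It fails at once if the carton is tipped by more than 0.25 rad or falls off the track (angle between carton's own z axis and vertical above 0.25 rad or z of carton in the frame of track below 0.03 m).
It fails at once if the carton is shot along faster than 0.5 m/s (linear speed of carton above 0.5 m/s).
It fails at once if the jar is tipped over (angle between jar's own z axis and vertical above 0.8 rad).
It fails at once if a bystander (spray can, tape, cup) is moved more than 30 mm (distance of any of spray, tape, cup from where it was at the start of the episode above 0.03 m).
It also fails if it takes over 61 s, if anything falls off the work surface, if the arm or the gripper's body presses on something with over 40 N, if the wrist force passes 120 N, or if a joint passes its speed limit or range.

### The arm

A 6-joint arm with a two-finger parallel gripper is mounted at the origin on the work surface. World frame = base frame: x ahead of the robot, y to its left, z up, the work surface at z = 0. Lengths are in mm, angles in rad, forces in N, time in s.
With the tool pointing down it reaches from about 350 to 975 mm from the base axis. Payload 7.1 kg.
Tool frame: the origin (TCP) lies midway between the tips of the shut fingers; the grasp point (between the pads) lies 19 mm behind it; z points along the fingers, y is the direction in which the jaws open and shut (so a half turn about z gives the same grasp; the last joint's range is limited). The gripper opens to 88 mm and grips with 3 to 60 N. Pads are 20 mm wide; open, the fingers measure 115 mm over their backs; the gripper's body (75 mm by 178 mm) begins 61 mm behind the grasp point.
Start: joints at [1.266, 0.423, 1.63, -0, 1.089, -0.019], TCP at [176.171, 599.64, 222.675] pointing down, gripper open.
Joint ranges: [-3, 3], [-0.9, 2.11], [0.09, 2.58], [-1.31, 4.45], [0.11, 2.69], [-2.54, 2.54]. Speed limits (rad/s): [2.39, 2.39, 3.01, 3.14, 3.14, 3.14].

### API

Orientations are given as a unit quaternion [x, y, z, w].
In Python, from station import * gives the robot as it stands. Calls block until the motion is done:
- move_to(position, orientation): joint-space move of the TCP to a pose.
- move_straight(position, ori=None, vel=150, until_force=None): straight line of the TCP; ori=None keeps the orientation; vel is the mean speed in mm/s. With until_force (N) it stops when the force on the tool has changed by that much, and returns True; else False.
- set_joints(angles): joint-space move.
- open_gripper() and close_gripper(grasp_force=None): open the fingers fully, or close them until they stop; grasp_force is the grip in N (None keeps the last).
- dwell(seconds).
- solve_ik(position, orientation): joint angles nearest the present ones, or None.
- get_obs(): the state.
- camera(name): name is "side" or "top" or "wrist"; returns a dict with "color" (420x560x3 uint8, red, green, blue), "fx", "fy", "cx", "cy" (pixels), "extrinsics" (4x4, takes a point from camera to world coordinates); the wrist camera has in their place "T_tool_cam" (4x4, takes a point from camera to tool coordinates, whose origin is the TCP and whose axes are the flange's). Camera axes: x right, y up, looking along -z (the intrinsics and any distortion apply to the point x, -y, -z); pixel columns grow to the right and rows downward; lengths in mm; the calibration is good to about 2 mm. The wrist camera is an equidistant fisheye: a pixel r from the principal point sees the ray r / f radians off the axis. A picture is of the moment at which its call begins: read the wrist's pose just before it. There is no depth.
A pose or a line that the arm cannot do raises PlanningError and nothing moves.
- sign_off(): hands the job in, once; it reports no verdict.
Trained networks look in the newest picture that a camera, given by its name, has taken for a name from the list of things; names that differ only in an ending like _2 or _b are one class to them, and where a whole thing is asked for, a point or a joint stands for the part that bears it (a point fixed in the world has none). Each returns a list of dicts, best first, with "p" (0 to 1); they miss things now and then, are a little off and sometimes report something else, mostly with a low value. They report only what shows in the picture. A call takes as long as a camera call. They do not tell look-alikes from the thing itself.
- silhouettes(camera, query): "pixels" (420x560 bool, what is visible of it) and "box" ([left, top, right, bottom] in pixels, round what is visible of it).
The state is a dict: "time": time; "joint_positions": joint angles; "joint_vel": joint speeds; "joint_torque": joint torques, N m; "ee_pos": TCP position; "eef_rot": TCP orientation; "wrist_force": force on the tool from outside, world axes, zero at the start; "moment": the same for the moment, N m; "gripper_width": opening from 0.0 (shut) to 1.0 (fully open).
Only numpy, scipy, OpenCV 4.12 (cv2) and the standard library are available. Lean on these libraries where they do the work, as an engineer would, in place of code of your own. Each camera call takes 0.05 s, during which the arm holds its last target. There are 200 camera calls.

## Working session

There is one attempt and no reset: what is moved stays moved. The work goes in short steps, each a Python script; the robot and the scene stay as the last script left them, time stands still between calls to the robot, and variables do not carry over. Pictures are saved under pics/ and viewed, about 8 in all and at most 12, crops included, and the job is handed in when it is done.

```bash
ls; mkdir -p pics
python3 - <<'E'
from station import *
import cv2,numpy as np
ims=[]
for c in ["top","side"]:
    r=camera(c); ims.append(r["color"][:,:,::-1])
    print(c,r["fx"],r["fy"],r["cx"],r["cy"],{k:v for k,v in r.items() if k not in("color","fx","fy","cx","cy","extrinsics")}); print(np.round(r["extrinsics"],4).tolist())
    for q in ["jar","carton","tray","track","spray","tape","cup"]:
        for d in silhouettes(c,q):
            if d["p"]>.2:
                ys,xs=np.nonzero(d["pixels"]);print(q,round(d["p"],2),d["box"],xs.mean().round(1),ys.mean().round(1),len(xs))
    cv2.imwrite(f"pics/{c}0.png",ims[-1])
print(get_obs())
E
```

```text
pics
top 522.0486355656662 522.0486355656662 270.91467574318983 212.15418110011663 {}
[[-0.0201, 0.9747, -0.2226, 260.8586], [-0.9998, -0.0207, -0.0004, 18.0397], [-0.0049, 0.2226, 0.9749, 1606.385], [0.0, 0.0, 0.0, 1.0]]
jar 0.85 [292.3, 212.0, 316.4, 236.1] 304.2 220.6 410
jar 0.57 [305.0, 259.9, 323.6, 282.0] 313.6 270.4 344
carton 0.96 [225.3, 147.0, 268.1, 184.7] 246.2 165.4 1652
carton 0.69 [200.8, 213.9, 251.8, 254.3] 226.6 233.6 1816
carton 0.68 [295.9, 165.4, 323.1, 188.8] 306.0 176.3 276
tray 0.86 [373.5, 199.1, 425.9, 243.5] 398.6 222.6 2385
track 0.82 [183.1, 198.7, 339.0, 276.2] 267.5 233.8 5218
track 0.27 [374.7, 199.8, 425.9, 246.6] 398.7 222.8 2381
spray 0.71 [122.7, 254.3, 155.6, 279.7] 139.6 264.7 460
tape 0.77 [295.1, 161.4, 320.0, 190.1] 306.2 175.4 343
cup 0.86 [126.5, 199.2, 154.3, 231.7] 140.5 220.0 552
side 445.8410541821379 445.8410541821379 276.46951746545153 203.0860504175577 {}
[[0.8291, 0.4212, -0.3678, 115.5454], [-0.5591, 0.6157, -0.5553, -734.3743], [-0.0074, 0.666, 0.7459, 1052.4561], [0.0, 0.0, 0.0, 1.0]]
jar 0.78 [234.7, 238.0, 257.9, 272.5] 247.5 2
[... 479 characters left out ...]
ositions': array([ 1.26598467e+00,  4.23063864e-01,  1.62991123e+00, -2.71830188e-05,
        1.08862415e+00, -1.89980283e-02]), 'joint_vel': array([ 1.02011681e-03,  2.64891221e-03,  1.50080041e-04, -1.12455228e-03,
        3.18796218e-04, -7.29692761e-05]), 'joint_torque': array([-3.02655681e-04, -5.44522011e+01, -2.74037325e+01,  6.44344836e-02,
        1.64865225e-02,  2.44985370e-05]), 'ee_pos': array([176.18444444, 599.62476297, 222.69322101]), 'eef_rot': array([ 1.42414658e-01,  9.89807085e-01, -5.19160397e-06,  1.13535202e-05]), 'wrist_force': array([ 0.13274653,  0.52925901, -0.31128939]), 'moment': array([ 0.02188476, -0.0148292 , -0.01412411]), 'gripper_width': 1.0006413200152655}
```

Run:
```python
import cv2,numpy as np
t=cv2.imread("pics/top0.png")[130:300,100:440];s=cv2.imread("pics/side0.png")[90:360,140:420]
cv2.imwrite("pics/tc.png",cv2.resize(t,None,fx=2.3,fy=2.3,interpolation=2))
cv2.imwrite("pics/sc.png",cv2.resize(s,None,fx=2.2,fy=2.2,interpolation=2))
```

```text
(no output)
```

View pics/tc.png

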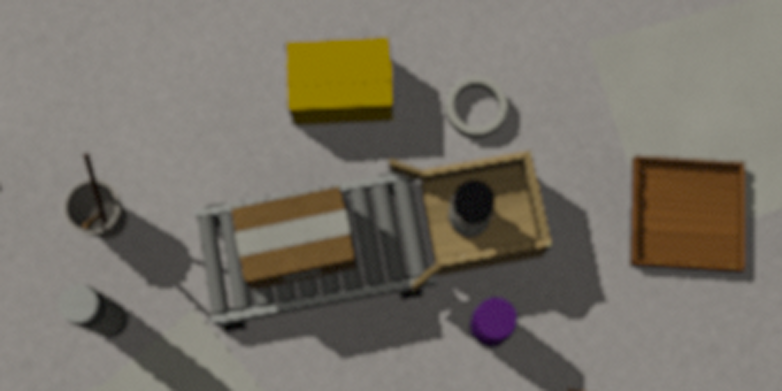

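View pics/sc.png

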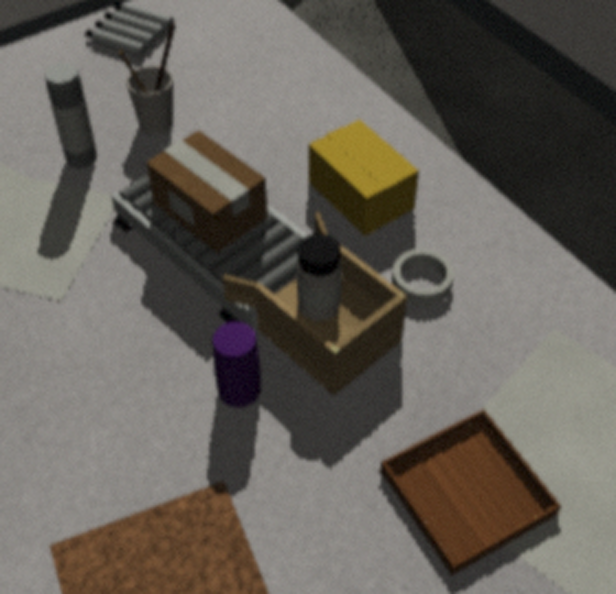

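Jar candidates: the white jar with a black lid in the bay (top px ~305,218; side ~285,215) and the purple one (top ~314,270), so I take the one in the bay. Carton candidates: the brown one with a band (top ~227,234) and the yellow one (246,165), so I take the brown one. The tray is at top ~(399,222).

```bash
cat > h.py <<'E'
from station import *
import numpy as np,cv2
from scipy.optimize import least_squares
from scipy.spatial.transform import Rotation as R
def bp(r,px,z):
    E=np.array(r["extrinsics"]);px=np.atleast_2d(px).astype(float)
    d=np.c_[(px[:,0]-r["cx"])/r["fx"],-(px[:,1]-r["cy"])/r["fy"],-np.ones(len(px))]@E[:3,:3].T
    o=E[:3,3];return (o+d*((np.broadcast_to(z,len(px))-o[2])/d[:,2])[:,None])[:,:2]
def proj(r,P):
    E=np.array(r["extrinsics"]);q=(np.atleast_2d(P)-E[:3,3])@E[:3,:3]
    return np.c_[r["cx"]+r["fx"]*q[:,0]/-q[:,2],r["cy"]-r["fy"]*q[:,1]/-q[:,2]]
def fit(W,L):
    W=np.array(W,float);L=np.array(L,float)
    f=lambda p:((L@np.array([[np.cos(p[2]),np.sin(p[2])],[-np.sin(p[2]),np.cos(p[2])]])+p[:2])-W).ravel()
    s=min((least_squares(f,[*W.mean(0),a]) for a in(-1.5,0,1.5,3)),key=lambda s:s.cost)
    return s.x,np.abs(s.fun).max()
def down(yaw): # tool z down, jaw(y) axis at world angle yaw
    return (R.from_euler('z',yaw)*R.from_quat([1,0,0,0])).as_quat()
def wproj(r,pos,q,P): # world -> wrist fisheye pixel
    T=np.array(r["T_tool_cam"]);t=(np.atleast_2d(P)-pos)@R.from_quat(q).as_matrix()
    c=(t-T[:3,3])@T[:3,:3];v=np.c_[c[:,0],-c[:,1]];n=np.hypot(*v.T)+1e-9;th=np.arctan2(n,-c[:,2])
    return np.array([r["cx"],r["cy"]])+v/n[:,None]*th[:,None]*np.array([r["fx"],r["fy"]])
def wbp(r,pos,q,px,z):
    T=np.array(r["T_tool_cam"]);v=(np.atleast_2d(px)-[r["cx"],r["cy"]])/[r["fx"],r["fy"]];th=np.hypot(*v.T)+1e-9
    c=np.c_[v/th[:,None]*np.sin(th)[:,None]*[1,-1],-np.cos(th)]
    Rt=R.from_quat(q).as_matrix();d=c@T[:3,:3].T@Rt.T;o=pos+Rt@T[:3,3]
    return (o+d*((z-o[2])/d[:,2])[:,None])[:,:2]
E
python3 - <<'E'
from h import *
np.set_printoptions(precision=1,suppress=True)
r=camera("top");s=camera("side")
tc=lambda *p:np.array(p)/2.3+[100,130]
sc=lambda *p:np.array(p)/2.2+[140,90]
print("track",fit(np.r_[bp(r,tc((530,153),(550,246)),93.5),bp(r,tc((198,212),(216,320)),44)],[(225,64),(225,-64),(-223,77),(-223,-77)]))
print("track side",fit(bp(s,sc((404,296),(335,350)),93.5),[(225,64),(225,-64)]))
print("tray",fit(bp(r,tc((633,157),(745,161),(745,269),(632,266)),22),[(-75,75),(75,75),(75,-75),(-75,-75)]))
print("tray side",fit(bp(s,sc((484,412),(556,505),(454,570),(383,466)),22),[(-75,75),(75,75),(75,-75),(-75,-75)]))
print("carton",fit(bp(r,tc((232,208),(340,188),(355,260),(247,282)),130),[(-70,48),(70,48),(70,-48),(-70,-48)]))
print("carton side",fit(bp(s,sc((200,131),(266,180),(218,213),(149,166)),130),[(-70,48),(70,48),(70,-48),(-70,-48)]))
print("jar",bp(r,tc((474,203)),158.5),bp(s,sc((320,248)),158.5))
print("purple",bp(r,tc((494,320)),110),"tape",bp(r,[306,175],25),"spray",bp(r,tc((80,305)),170),"cup",bp(r,tc((95,208)),90))
w=camera("wrist");print(w["fx"],w["cx"],w["cy"],np.array(w["T_tool_cam"]))
E
```

```text
track (array([554.1,  48.7,  -1.4]), np.float64(4.6178479794686496))
track side (array([556.2,  52.7,  -1.4]), np.float64(3.3588116052746955))
tray (array([ 581.5, -378.5,   -1.6]), np.float64(1.9332197771416872))
tray side (array([ 579.3, -382.3,    4.6]), np.float64(6.298248291488278))
carton (array([542.5, 144.3,  -1.4]), np.float64(2.3330442356616174))
carton side (array([545.3, 139.5,  -1.4]), np.float64(5.133731397663837))
jar [[571.6 -80.8]] [[577.  -81.5]]
purple [[ 432.3 -103.8]] tape [[739.9 -94.6]] spray [[453.8 397.7]] cup [[590.  404.3]]
325.19226210127806 281.93492904163355 215.4788758262384 [[   0.     1.     0.3   80.9]
 [   1.    -0.     0.     0.1]
 [   0.     0.3   -1.  -161.7]
 [   0.     0.     0.     1. ]]
```

Run:
```python
from h import *
np.set_printoptions(precision=2,suppress=True)
for yaw in(-1.4,-1.4+np.pi):
    print(yaw,*[solve_ik(p,down(yaw)) for p in([574,-81,300],[574,-81,105],[581,-380,62],[520,246,75])])
yaw=min((-1.4,-1.4+np.pi),key=lambda y:abs(solve_ik([574,-81,300],down(y))[5]) )
open_gripper()
move_to([574,-60,260],down(yaw))
o=get_obs();w=camera("wrist");cv2.imwrite("pics/w1.png",w["color"][:,:,::-1]);print(yaw,o["time"],o["ee_pos"],o["eef_rot"])
for d in silhouettes("wrist","jar"): print(d["p"],d["box"])
print(wproj(w,o["ee_pos"],o["eef_rot"],[[574,-81,158.5]]))
```

```text
-1.4 None None [-0.6   0.71  1.54 -0.    0.89  2.37] None
1.7415926535897932 [-0.16  0.28  1.66 -0.    1.21 -0.33] [-0.16  0.52  1.81 -0.    0.82 -0.33] [-0.6   0.71  1.54 -0.    0.89 -0.77] [ 0.42  0.56  1.83 -0.    0.76  0.25]Traceback (most recent call last):
  File "<stdin>", line 5, in <module>
  File "<stdin>", line 5, in <lambda>
TypeError: 'NoneType' object is not subscriptable
```

Run:
```python
from h import *
np.set_printoptions(precision=2,suppress=True)
yaw=1.742
move_to([574,-60,260],down(yaw))
o=get_obs();w=camera("wrist");cv2.imwrite("pics/w1.png",w["color"][:,:,::-1]);print(yaw,o["time"],o["ee_pos"],o["eef_rot"])
for d in silhouettes("wrist","jar"): print(d["p"],d["box"])
print(wproj(w,o["ee_pos"],o["eef_rot"],[[574,-81,158.5]]))
```

```text
1.742 3.6667 [574.07 -59.24 259.95] [ 0.64  0.77  0.   -0.  ]
0.82 [249.9, 184.4, 308.7, 265.8]
0.71 [125.1, 176.9, 200.3, 244.1]
0.31 [200.9, 0.0, 363.2, 291.5]
[[276.85 238.96]]
```

View pics/w1.png

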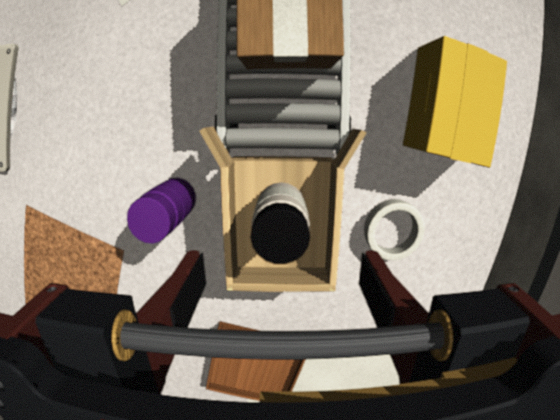

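The black-lidded jar stands in the bay with its lid centred at about (280,234). The bay end corners are at (223,290) and (339,291), and the brown carton is ahead at the top. The choice is confirmed, so I grasp it.

Run:
```python
from h import *
np.set_printoptions(precision=3,suppress=True)
yaw=1.742;pos=np.array([574.07,-59.24,259.95]);q=down(yaw)
w=camera("wrist")
j=wbp(w,pos,q,[[280,234]],158.5)[0]
print("jar",j,"track",fit(wbp(w,pos,q,[(339,291),(223,290)],93.5),[(225,64),(225,-64)]))
c=wbp(w,pos,q,[(237,58),(343,67)],130);d=c[1]-c[0];print("carton front",c,np.arctan2(d[1],d[0])-np.pi/2)
move_to([*j,190],q)
print("force",move_straight([*j,106],vel=100,until_force=8))
close_gripper(20);o=get_obs();print(o["gripper_width"],o["wrist_force"],o["ee_pos"])
move_straight([*o["ee_pos"][:2],190],vel=100);o=get_obs();print(o["gripper_width"],o["wrist_force"],o["time"])
```

```text
jar [575.896 -76.016] track (array([556.548,  51.967,   4.874]), np.float64(4.023016644288759))
carton front [[512.336  68.639]
 [606.055  77.09 ]] -1.4808685100210248
force False
0.6268716923760974 [-1.081  0.034  2.264] [575.832 -76.054 106.113]
0.62520098904461 [ 0.531  0.442 -2.673] 6.8
```

Run:
```python
from h import *
np.set_printoptions(precision=3,suppress=True)
q=down(1.742)
move_to([581,-380,150],q)
move_straight([581,-380,70],vel=80)
print(move_straight([581,-380,61],vel=20,until_force=4)); print(get_obs()["ee_pos"],get_obs()["wrist_force"])
open_gripper();dwell(.3);move_straight([581,-380,170],vel=150)
# look from above the track start
close_gripper(5)
move_to([556,190,330],q)
o=get_obs();w=camera("wrist");cv2.imwrite("pics/w2.png",w["color"][:,:,::-1]);np.savez("w2.npz",p=o["ee_pos"],q=o["eef_rot"]);print(o["time"],o["ee_pos"])
r=camera("top");cv2.imwrite("pics/t2.png",r["color"][:,:,::-1])
for d in silhouettes("top","jar"): print(d["p"],d["box"])
print(proj(r,[581,-380,115]))
s=camera("side");print(proj(s,[[581,-380,115],[581,-380,5]]))
for d in silhouettes("side","jar"): print(d["p"],d["box"])
```

```text
True
[ 580.781 -380.102   62.358] [-1.47  -0.525  4.626]
14.8667 [556.273 189.199 329.624]
0.8 [391.0, 210.5, 419.2, 233.4]
0.64 [304.2, 258.5, 323.5, 282.0]
[[407.463 216.145]]
[[357.827 290.862]
 [352.336 313.015]]
0.84 [342.1, 283.6, 368.8, 323.1]
0.84 [234.8, 238.5, 257.4, 273.1]
```

View pics/w2.png

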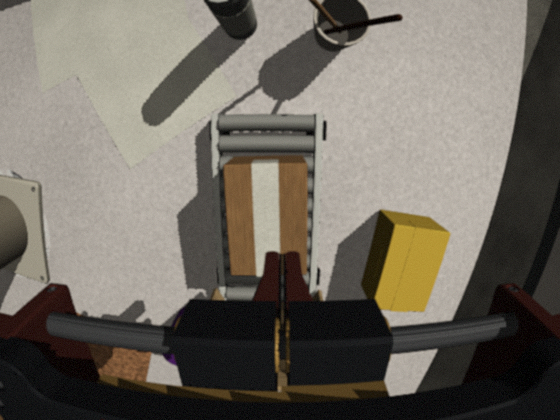

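The jar is standing in the tray (side box matches the expected spot). The carton's rear top corners are at (225,165) and (306,157), and its front-left corner is at (231,275). The track start corners are at about (212,113) and (324,114).

Run:
```python
from h import *
np.set_printoptions(precision=3,suppress=True)
d=np.load("w2.npz");w=camera("wrist")
c,_=fit(wbp(w,d["p"],d["q"],[(225,165),(306,157),(231,275),(308,277)],130),[(-70,-48),(-70,48),(70,-48),(70,48)]);print("carton",c,_)
st=wbp(w,d["p"],d["q"],[(212,113),(324,114)],44);print("start",st,np.diff(st,axis=0))
en=wbp(w,np.array([574.07,-59.24,259.95]),down(1.742),[(223,290),(339,291)],93.5);print("end",en)
t,e=fit(np.r_[st,en],[(-223,-77),(-223,77),(225,-64),(225,64)]);print("track",t,e,t[2]-2*np.pi)
x=np.array([np.cos(t[2]),np.sin(t[2])]);y=np.array([-x[1],x[0]]);dc=c[:2]-t[:2];print("carton in track",dc@x,dc@y,(c[2]-t[2]+np.pi)%(2*np.pi)-np.pi)
```

```text
carton [546.29  148.517   4.907] 4.489253440325911
start [[446.81  261.791]
 [598.333 285.009]] [[151.523  23.218]]
end [[ 525.585 -181.057]
 [ 659.961 -159.137]]
track [557.516  52.639  -1.414] 4.071157872961862 -7.697070996631596
carton in track -96.45371676100488 3.8944217541502493 0.038109747175186115
```

```bash
cat >> h.py <<'E'
TR=np.array([557,51.5]);TA=-1.413
X=np.array([np.cos(TA),np.sin(TA)]);Y=np.array([-X[1],X[0]])
tw=lambda x,y,z:[*(TR+x*X+y*Y),z]
Q=down(TA+np.pi)
def look(n):
    o=get_obs();w=camera("wrist");cv2.imwrite(f"pics/{n}.png",w["color"][:,:,::-1]);np.savez(n+".npz",p=o["ee_pos"],q=o["eef_rot"])
E
python3 - <<'E'
from h import *
np.set_printoptions(precision=3,suppress=True)
move_to(tw(-205,9,170),Q);move_straight(tw(-205,9,78),vel=100)
print(move_straight(tw(-180,9,78),vel=50,until_force=12))
print(move_straight(tw(-70,7,78),vel=60,until_force=12),get_obs()["wrist_force"])
dwell(.3)
r=camera("top");im=r["color"][:,:,::-1];cv2.imwrite("pics/t3.png",cv2.resize(im[170:300,160:400],None,fx=3,fy=3,interpolation=2))
for d in silhouettes("top","carton"):
    rc=cv2.minAreaRect(np.argwhere(d["pixels"])[:,::-1].astype(np.float32));print(d["p"],d["box"],rc)
print(get_obs()["time"],get_obs()["ee_pos"])
E
```

```text
False
False [ 0.267  0.521 -0.35 ]
0.75 [256.1, 206.5, 289.6, 244.8] ((272.9615478515625, 224.80767822265625), (36.86983108520508, 30.201881408691406), 78.69007110595703)
0.72 [183.2, 196.9, 338.7, 275.8] ((261.2275390625, 232.11080932617188), (60.01632308959961, 151.43833923339844), 79.63367462158203)
0.68 [223.3, 146.7, 271.8, 185.1] ((246.55670166015625, 165.24742126464844), (36.780208587646484, 45.68010711669922), 87.39744567871094)
20.0 [552.891 121.75   77.994]
```

View pics/t3.png

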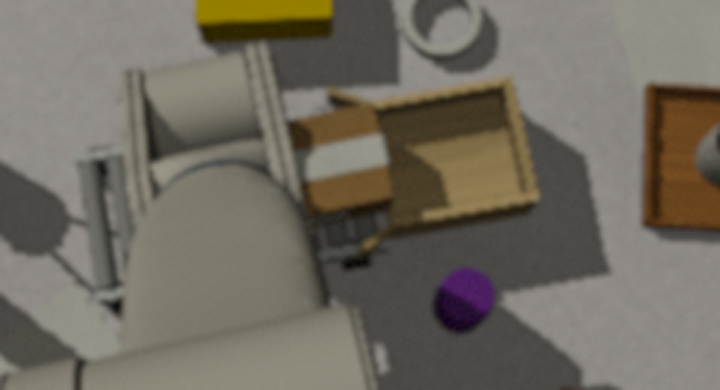

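The carton's leading top corners are at crop (376,108) and (393,203), at the bay mouth. I compute its offset and yaw there.

Run:
```python
from h import *
np.set_printoptions(precision=1,suppress=True)
r=camera("top")
a=lambda px,z:(lambda b:np.c_[(b-TR)@X,(b-TR)@Y])(bp(r,np.array(px)/3+[160,170],z))
print("front corners",a([(376,108),(393,203)],130))
print("bay end corners (225,+-64)",a([(511,80),(538,199)],93.5))
c=a([(376,108),(393,203)],130);print("yaw",np.arctan2(-(c[0]-c[1])[0],(c[0]-c[1])[1]))
```

```text
front corners [[ 83.5  45.9]
 [ 82.4 -48.8]]
bay end corners (225,+-64) [[223.5  58.7]
 [225.3 -64. ]]
yaw -0.011632702934595052
```

Run:
```python
from h import *
np.set_printoptions(precision=2,suppress=True)
print(move_straight(tw(45,0,78),vel=50,until_force=18),get_obs()["wrist_force"],(get_obs()["ee_pos"][:2]-TR)@X)
print(move_straight(tw(75,0,78),vel=20,until_force=18))
o=get_obs();print(o["wrist_force"],(o["ee_pos"][:2]-TR)@X,o["time"])
```

```text
False [-0.86  1.41 -0.7 ] 44.92092785608466
True
[0.46 2.41 0.56] 63.06655494857466 23.4667
```

Run:
```python
from h import *
np.set_printoptions(precision=2,suppress=True)
for i in range(2):
    f=move_straight(tw(75,0,78),vel=20,until_force=22);o=get_obs();print(f,o["wrist_force"],(o["ee_pos"][:2]-TR)@X)
move_straight(tw(30,0,78),vel=80);move_straight(tw(30,0,230),vel=150)
move_to(tw(70,0,330),Q)
look("w4")
o=np.load("w4.npz");w=camera("wrist")
P=lambda p:wproj(w,o["p"],o["q"],p)
print("if home: carton top front/rear corners",P([tw(215,48,128.5),tw(215,-48,128.5),tw(75,48,128.5),tw(75,-48,128.5)]).tolist())
move_to(tw(-150,0,330),Q)
r=camera("top");cv2.imwrite("pics/t4.png",cv2.resize(r["color"][150:300,220:440,::-1],None,fx=3.5,fy=3.5,interpolation=2))
print("top pred",((proj(r,[tw(215,48,128.5),tw(215,-48,128.5),tw(75,48,128.5),tw(75,-48,128.5)])-[220,150])*3.5).tolist(),get_obs()["time"])
```

```text
True [0.42 3.89 2.24] 63.04225732815148
True [-1.37  3.22  1.82] 62.912061415028255
if home: carton top front/rear corners [[318.35237087289244, 298.61036167973873], [244.86721399233454, 298.6328513860781], [323.13385605979283, 193.6676650613532], [239.86112667422148, 193.7191605561933]]
top pred [[383.1501284172904, 166.7271006585926], [406.66806151135, 277.92733870936195], [218.15718284731867, 195.779364751228], [239.42717594021275, 307.74855851047505]] 27.35
```

View pics/t4.png

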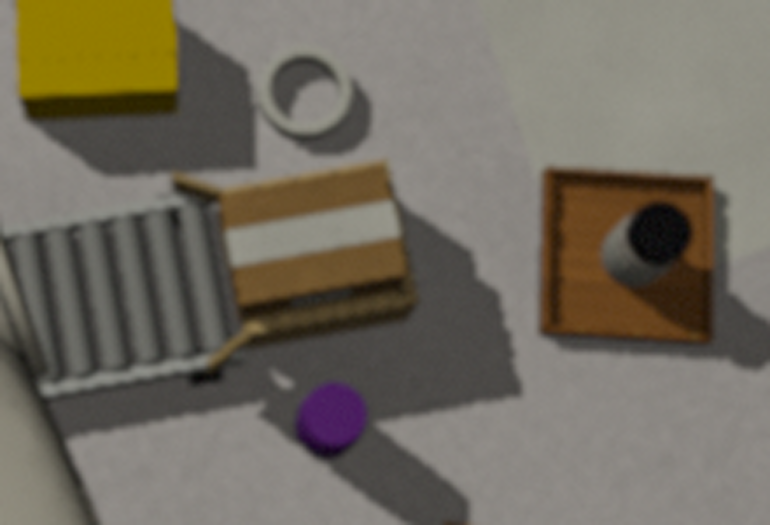

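View pics/w4.png

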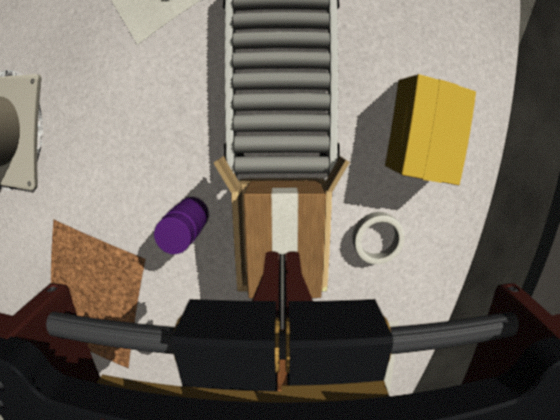

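The carton's leading corners at (386,162) and (406,277) match the predicted home positions (383,167) and (407,278). The jar stands upright in the tray, and the purple and yellow look-alikes and the tape haven't moved. The robot is clear of everything.

```bash
python3 -c "
from station import *
print(get_obs()['wrist_force']);open_gripper();sign_off()"
```

```text
[ 0.18005726 -0.40230564 -0.48281569]
the job is handed in; nothing more can be done
```

I lifted the black-lidded jar out of the bay and stood it upright in the tray. Then I pushed the carton along the rollers with the closed fingers, slowly, until it hit the end stop. The job was handed in at about 28 s of the 61 s limit; no verdict is reported.

**Last checks:**
- **Carton:** It stopped with a firm contact of about 20 N, at the same place on three pushes. Its leading top corners in the final top view lie within about 1.5 camera pixels (roughly 4 mm) of the predicted home position. It sits perhaps 2–4 mm to the left of centre.
- **Stop position:** The push ended about 2 mm short of where I expected. That is within calibration error and inside the 8 mm limit.
- **Jar:** It stands upright in the tray, right of the centre in the top view, because the camera sees its lid at an angle. The position given for the tray centre agrees with both the top and side cameras.
- **Bystanders:** The tape and the purple and yellow look-alikes look unmoved in the final views. The spray can and brush cup were out of those views; I never moved near them.
- **Robot:** The gripper is open and the arm was touching nothing at hand-in.

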